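# Gauge spacer plates in a taper-slot gauge

## Task

Sort the two spacer plates standing in the plywood stand into the taper gauge: first the thick one into its widest slot, then the thin one into the middle slot. The slots are clamped a little off their marked places, so feel for the mouth with a light touch; keep each plate upright, lower it until the narrowing slot stops it, and press it home with a steady push of about 10 N (one kilogram) for a second, never more than 20 N. Leave both standing in their slots, let go, and disturb neither the small plate already in the narrowest slot nor the other things on the bench.

Things in the scene. Friction and masses are not known exactly. Their poses are not given: they have to be found in the camera images.
- thick_center (a point): centre (half-way up) of a plain aluminium plate, 14 mm thick (its x), 44 mm wide (its y), 84 mm tall (its z, up), with black discs on its faces, 140 g more or less. It stands loosely on its lower edge in one of the stand's two bays (which one varies), 66 mm out of it.
- thin_center (a point): centre (half-way up) of a plain aluminium plate, 9 mm thick (its x), 44 mm wide (its y), 84 mm tall (its z, up), with black discs on its faces, 90 g more or less. It stands loosely on its lower edge in one of the stand's two bays (which one varies), 66 mm out of it.
- shim_center (a point): a small aluminium plate, 5 mm thick, 44 mm wide, 70 mm tall, already seated in the narrowest slot, its top 52 mm above the gauge: leave it alone. This point is its centre.
- gauge: taper gauge, fixed: steel base 110 (x) x 200 (y) x 16 mm; three slots in a row along y, 62 mm apart, widest at +y, narrowest at -y, 12 mm walls (58 mm tall) between. Each slot: flat-topped upright aluminium fence (14 mm thick) on the -x side, steel jaw sloping towards it on the +x side, tops at 60 mm. Origin: centre of underside. A plate goes in on edge, thickness across the slot, and ends 60 to 72 mm out.
- slot_wide (a point): widest slot, for the thick plate: point 60 mm up, level with the slot's top, half-way along it, on the fence face's nominal place. x: across, fence to jaw; y: along; z up. 50 mm long, 17 mm wide at its mouth, 1 mm narrower per 6 mm of depth, 44 mm deep. Unreported: the whole slot is clamped up to 5 mm off along +-x, and its width is up to 1 mm off, so the thick plate's lower edge stops 12 to 24 mm deep.
- slot_mid (a point): middle slot, for the thin plate: point 60 mm up, level with the slot's top, half-way along it, on the fence face's nominal place. x: across, fence to jaw; y: along; z up. 50 mm long, 12 mm wide at its mouth, 1 mm narrower per 6 mm of depth, 44 mm deep. Unreported: the whole slot is clamped up to 5 mm off along +-x, and its width is up to 1 mm off, so the thin plate's lower edge stops 12 to 24 mm deep.
- stand: plywood stand, fixed, 60 (x) x 136 (y) x 28 mm tall, two bays in a row along y (centres 31 mm either side of its origin), each 22 mm (x) by 54 mm (y) inside, floor 10 mm above the bench. Plates stand in it with their thickness along x. Origin: centre of underside.
- motor_a: bystander: a small black motor, 29 mm across, 31 mm tall, standing beyond the stand. Origin at the centre of its underside.
- motor_b: bystander: another such motor.
- battery: bystander: a black battery pack, 36 by 75 by 26 mm, lying beyond the gauge. Origin at the centre of its underside.
- propeller: bystander: a grey two-bladed propeller, 128 mm long, 7 mm tall, lying flat to the right of the stand. Origin at the centre of its underside.
Things that resemble listed ones, but are neither listed nor needed, are in the scene too. What is shaped like the gauge but turquoise is not meant. Leave any yellow look-alike of the part that bears thin_center alone.

How it is judged:
By the outcome, as a careful person would: the job done as asked, in the order asked, and still so for the second after the job is handed in, with the robot touching nothing.
It also fails if it takes over 72 s, if anything falls off the work surface, if the arm or the gripper's body presses on something with over 40 N, if the wrist force passes 120 N, or if a joint passes its speed limit or range.

## Robot

A 6-joint arm with a two-finger parallel gripper is mounted at the origin on the work surface. World frame = base frame: x ahead of the robot, y to its left, z up, the work surface at z = 0. Lengths are in mm, angles in rad, forces in N, time in s.
With the tool pointing down it reaches from about 300 to 775 mm from the base axis. Payload 14.6 kg.
Tool frame: the origin (TCP) lies between the finger pads; the fingertips stand 19 mm ahead of it and the grasp point (between the pads) is the TCP; z points along the fingers, y is the line along which they close (so a half turn about z gives the same grasp; the last joint's range is limited). The gripper opens to 94 mm and grips with 3 to 60 N. Pads are 16 mm wide; open, the fingers measure 119 mm over their backs; the gripper's body (75 mm by 177 mm) begins 78 mm behind the grasp point.
Start: joints at [-1.177, 0.3, 1.521, -0, 1.321, -0.067], TCP at [244.557, -492.627, 224.446] pointing down, gripper open.
Joint ranges: [-3.03, 3.03], [-0.79, 2.21], [0.23, 2.52], [-1.04, 4.18], [0, 3.07], [-2.55, 2.55]. Speed limits (rad/s): [2.22, 2.22, 2.57, 3.14, 3.14, 3.14].

## Interface

Orientations are given as [roll, pitch, yaw] about the fixed x, y, z axes, in that order (R = Rz(yaw) Ry(pitch) Rx(roll)).
In Python, from cell import monitor, imaging, job, find_in, trace gives the robot as it stands. The module is installed in compiled form; this text tells all that it offers.
- The arm moves only by the tool arm_command, never from a script. Its argument "steps" is a list of rows, each a list of 5 numbers: the opening, from 0 (shut) to 1 (fully open), then the shift along the tool's x, y, z in mm, then the turn about the tool's z in degrees. In form: [[gripper, dx, dy, dz, turn], ...]. A call has 1 to 20 rows; each row is the pose to reach, as a shift and turn from the pose commanded when the call began, along the tool's axes at that moment; what a row does not reach only later rows make up. A row lasts 1/8 s, in which the tool goes at most 62.5 mm and 10.7 degrees, less where a joint would pass 70% of its speed; a pose out of reach is approached as far as the arm can. A call with a gripper value outside its range is refused whole. The fingers move at their own pace and stop on an object; "force" is the grip in N (left out, the last holds). Time passes only in rows, so rows that repeat a pose let the fingers close. It gives the time, the measured TCP pose, the force, the opening and the grip force at its end, in the units of the state.
- monitor.read_state(): the state, without advancing time (a new reading comes with each control period).
- imaging.camera(name): name is "side" or "top"; returns a dict with "img" (400x640x3 uint8, red, green, blue), "mtx" (3x3 intrinsics, pixels), "view" (4x4, takes a point from world to camera coordinates). Camera axes: x right, y down, z forward; pixel columns grow to the right and rows downward; lengths in mm; the calibration is good to about 2 mm. A picture is of the moment at which its call begins. There is no depth.
- job.sign_off(): hands the job in; it is judged then, once.
Trained networks look in a picture, given as the dict that the camera call returned (one of the last four; its "shot" number tells which), for a name from the list of things; names that differ only in an ending like _2 or _b are one class to them, and where a whole thing is asked for, a point or a joint stands for the part that bears it (a point fixed in the world has none). Each returns a list of dicts, best first, with "p" (0 to 1); they miss things now and then, are a little off and sometimes report something else, mostly with a low value. They report only what shows in the picture. A call takes as long as a camera call. They do not tell look-alikes from the thing itself.
- find_in(picture, target): "rect" ([centre column, centre row, width, height] in pixels, round what is visible of it).
- trace(picture, target): "region" (400x640 bool, what is visible of it) and "rect" ([centre column, centre row, width, height] in pixels, round what is visible of it).
The state is a dict: "clock": time; "joints": joint angles; "qd": joint speeds; "effort": joint torques, N m; "eef_pos": TCP position; "eef_rot": TCP orientation; "wrist_force": force on the tool from outside, world axes, zero at the start; "moment": the same for the moment, N m; "finger_gap": finger opening in mm; "finger_force": force on a finger pad.
Only numpy, scipy, OpenCV 4.12 (cv2) and the standard library are available. Lean on these libraries where they do the work, as an engineer would, in place of code of your own. Each camera call takes 0.05 s, during which the arm holds its last target. There are 200 camera calls.

## Working session

There is one attempt and no reset: what is moved stays moved. The work goes in short steps, Python scripts to look and compute and a tool call to move; the robot and the scene stay as the last step left them, time stands still between calls to the robot, and variables do not carry over. Pictures are saved under pics/ and viewed, at most 10 in all, crops included, and the job is handed in when it is done.

Besides the shell and the picture viewer there is one more tool, called after "Call:" as name(argument=value, ...), one argument or row to a line, values as JSON. arm_command: Moves the arm, as the interface text tells. Its arguments: {"type":"object","properties":{"steps":{"type":"array","items":{"type":"array","items":{"type":"number"}}},"force":{"type":"number"}},"required":["steps"]}

```bash
mkdir -p pics
python3 - <<'E'
from cell import monitor, imaging, find_in
import cv2,numpy as np
s=monitor.read_state(); print(s)
for n in("top","side"):
    c=imaging.camera(n); cv2.imwrite(f"pics/{n}0.png",c["img"][:,:,::-1])
    print(n,c["mtx"].tolist(),np.round(c["view"],4).tolist())
    for t in("thick_center","thin_center","shim_center","gauge","stand","motor_a","battery","propeller"):
        print(t,[(round(d["p"],2),np.round(d["rect"]).tolist()) for d in find_in(c,t)[:4]])
E
```

```text
{'clock': 0.0, 'joints': array([-1.17662782e+00,  3.00495303e-01,  1.52161590e+00,  1.60375481e-05,
        1.32071956e+00, -6.65991692e-02]), 'qd': array([1.03291813e-03, 3.38600653e-05, 7.17482900e-04, 2.25895467e-03,
       8.20452560e-04, 7.32409418e-04]), 'effort': array([-1.58971841e-03, -5.31820536e+01, -3.52741778e+01,  7.07572815e-02,
        2.44566542e-02, -1.04012508e-04]), 'eef_pos': array([ 244.45103163, -492.40026719,  223.85831968]), 'eef_rot': array([-3.14035832e+00, -9.78954412e-05,  4.60763638e-01]), 'wrist_force': array([-0.03413934, -0.17135444, -0.19238475]), 'moment': array([0.03746284, 0.00814042, 0.00202479]), 'finger_force': 0.0, 'finger_gap': 93.94982623729884}
top [[452.4081925787909, 0.0, 318.57164115374474], [0.0, 452.4081925787909, 200.04935160688314], [0.0, 0.0, 1.0]] [[0.0647, -0.9979, -0.0031, -76.9168], [-0.9741, -0.0625, -0.2175, 476.6771], [0.2168, 0.0171, -0.9761, 1175.9269], [0.0, 0.0, 0.0, 1.0]]
thick_center [(0.57, [346.0, 198.0, 14.0, 11.0])]
thin_center [(0.5, [405.0, 173.0, 14.0, 24.0]), (0.44, [367.0, 194.0, 19.0, 12.0])]
shim_center [(0.7
[... 496 characters left out ...]
.0006, 419.2227], [-0.2265, 0.4794, -0.8479, 229.3767], [0.3612, -0.7671, -0.5302, 892.0433], [0.0, 0.0, 0.0, 1.0]]
thick_center [(0.69, [331.0, 205.0, 8.0, 40.0])]
thin_center [(0.9, [328.0, 170.0, 19.0, 34.0]), (0.73, [235.0, 286.0, 114.0, 92.0]), (0.67, [333.0, 179.0, 8.0, 13.0])]
shim_center [(0.7, [262.0, 237.0, 18.0, 35.0])]
gauge [(0.84, [235.0, 284.0, 120.0, 92.0]), (0.7, [417.0, 226.0, 53.0, 78.0]), (0.66, [351.0, 333.0, 129.0, 102.0])]
stand [(0.71, [333.0, 214.0, 32.0, 43.0])]
motor_a [(0.75, [295.0, 226.0, 10.0, 18.0]), (0.61, [300.0, 201.0, 10.0, 12.0])]
battery [(0.8, [199.0, 265.0, 41.0, 37.0]), (0.59, [236.0, 285.0, 114.0, 94.0])]
propeller [(0.63, [377.0, 167.0, 9.0, 24.0])]
```

Run:
```python
import cv2
for n,(a,b,c,d) in {"top":(200,480,110,320),"side":(150,470,120,360)}.items():
    i=cv2.imread(f"pics/{n}0.png")[c:d,a:b]; cv2.imwrite(f"pics/{n}0c.png",cv2.resize(i,None,fx=2.5,fy=2.5,interpolation=cv2.INTER_CUBIC))
```

```text
(no output)
```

View pics/top0c.png

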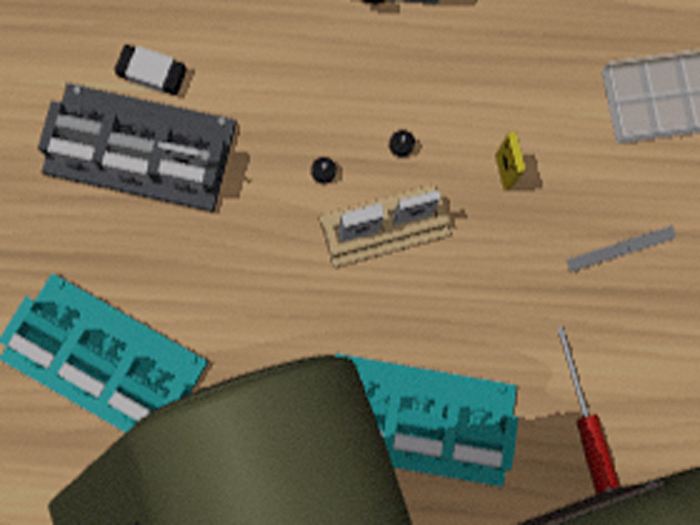

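View pics/side0c.png

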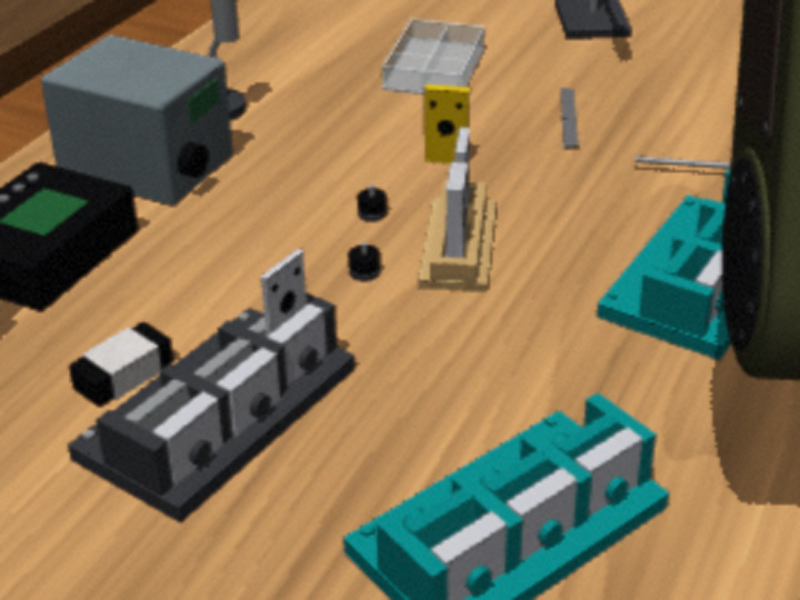

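The grey gauge is at top (256,169) with the shim in its right slot, so gauge +x points up in the image and +y points left. The stand is at (354,201) and holds both plates. The turquoise and yellow things are decoys. Next I'll fit the models to silhouettes.

```bash
cat > fit.py <<'E'
import cv2,numpy as np
from scipy.optimize import differential_evolution,minimize
def box(x0,x1,y0,y1,z0,z1): return np.array([[x,y,z] for x in(x0,x1) for y in(y0,y1) for z in(z0,z1)],float)
def place(P,p):
    c,s=np.cos(p[2]),np.sin(p[2]); return np.c_[c*P[:,0]-s*P[:,1]+p[0],s*P[:,0]+c*P[:,1]+p[1],P[:,2]]
def proj(c,P):
    q=np.c_[P,np.ones(len(P))]@np.array(c["view"]).T; q=q[:,:3]@np.array(c["mtx"]).T; return q[:,:2]/q[:,2:]
def unproj(c,uv,z):
    V=np.array(c["view"]);R=V[:3,:3];o=-R.T@V[:3,3];d=R.T@np.linalg.solve(c["mtx"],[uv[0],uv[1],1]);return o+d*(z-o[2])/d[2]
def mask(c,boxes,p,S=4):
    m=np.zeros((400*S,640*S),np.uint8)
    for b in boxes:
        h=cv2.convexHull(((proj(c,place(b,p))+.5)*S*16).astype(np.int32)); cv2.fillConvexPoly(m,h,255,shift=4)
    return m
def iou(c,reg,boxes,p):
    m=cv2.resize(mask(c,boxes,p,2),(640,400),interpolation=cv2.INTER_AREA)/255.
    return np.minimum(m,reg).sum()/np.maximum(m,reg).sum()
E
python3 - <<'E'
from fit import *
from cell import imaging,trace
import pickle
C={n:imaging.camera(n) for n in("top","side")}
T={}
for n in C:
  for t in("gauge","stand","thick_center","thin_center","shim_center"):
    T[n,t]=[(d["p"],d["rect"],d["region"]) for d in trace(C[n],t)[:4]]
    print(n,t,[(round(p,2),np.round(r).tolist(),int(g.sum())) for p,r,g in T[n,t]])
pickle.dump((C,T),open("t.pkl","wb"))
for n,(x,y,w,h),f in(("top",(212,140,88,56),9),("side",(290,150,80,60),9),("side",(172,210,125,120),5),("top",(325,178,60,45),12)):
    im=C[n]["img"][y:y+h,x:x+w,::-1]; cv2.imwrite(f"pics/z_{n}_{x}.png",cv2.resize(im,None,fx=f,fy=f,interpolation=cv2.INTER_CUBIC))
E
```

```text
top gauge [(0.76, [257.0, 171.0, 77.0, 50.0], 2647), (0.76, [375.0, 280.0, 64.0, 55.0], 2286)]
top stand [(0.66, [355.0, 202.0, 52.0, 37.0], 651)]
top thick_center [(0.57, [344.0, 199.0, 13.0, 12.0], 207)]
top thin_center [(0.75, [368.0, 193.0, 20.0, 12.0], 140), (0.5, [261.0, 139.0, 24.0, 19.0], 384), (0.48, [404.0, 173.0, 13.0, 23.0], 195)]
top shim_center []
side gauge [(0.97, [234.0, 283.0, 114.0, 91.0], 4875), (0.87, [415.0, 228.0, 54.0, 72.0], 2198), (0.75, [350.0, 331.0, 128.0, 101.0], 6922)]
side stand [(0.85, [335.0, 216.0, 33.0, 48.0], 876), (0.16, [297.0, 226.0, 13.0, 18.0], 172)]
side thick_center [(0.77, [333.0, 206.0, 10.0, 40.0], 296), (0.52, [295.0, 223.0, 10.0, 17.0], 157), (0.45, [201.0, 264.0, 46.0, 37.0], 852)]
side thin_center [(0.57, [330.0, 168.0, 23.0, 31.0], 479), (0.47, [334.0, 179.0, 7.0, 17.0], 83)]
side shim_center [(0.73, [263.0, 237.0, 21.0, 33.0], 416)]
```

View pics/z_top_212.png

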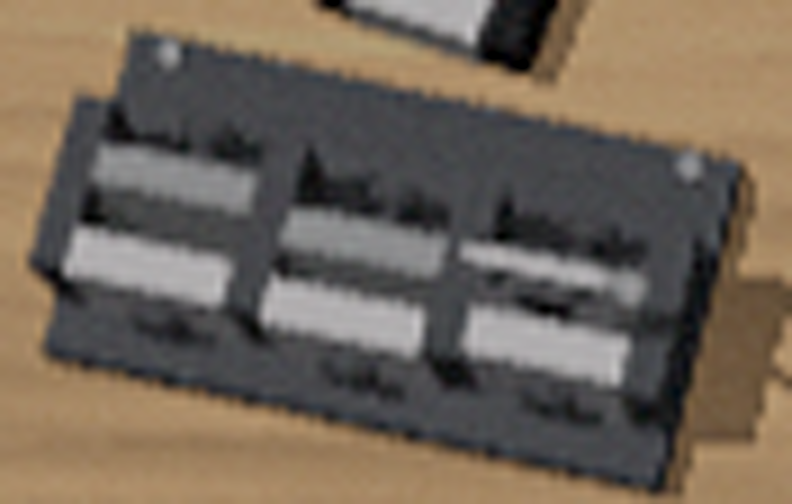

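View pics/z_top_325.png

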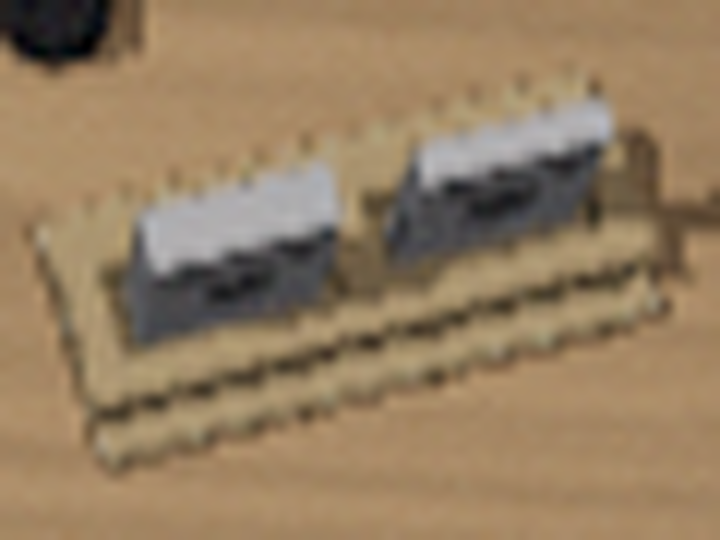

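View pics/z_side_172.png

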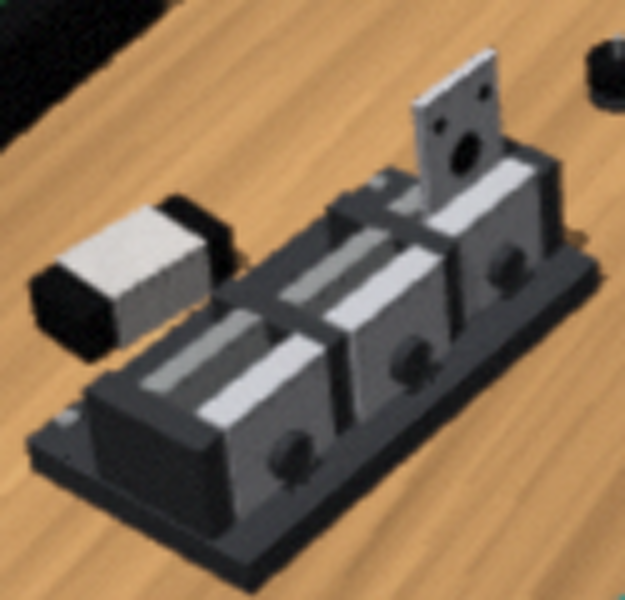

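Both views are clear. The thick plate is the left one (world +y) at about (344,196), and the thin one is at about (368,192). The fence tops are the bright strips, wide at about (229,169) and mid at about (250,175). I'll measure them by bright-strip centroids at their known heights.

```bash
cat > bright.py <<'E'
from fit import *
def quad(c,win,z,thr,half,p0):
    """fit a z-level rectangle (half sizes given) to bright patch in window; weights by soft threshold"""
    x,y,w,h=win; g=c["img"].astype(float).min(2)
    m=(g>thr).astype(np.uint8); sub=np.zeros_like(m); sub[y:y+h,x:x+w]=m[y:y+h,x:x+w]
    n,l,st,ce=cv2.connectedComponentsWithStats(sub); k=1+np.argmax(st[1:,4])
    reg=(l==k).astype(float); b=[np.array([[i*half[0],j*half[1],z] for i in(-1,1) for j in(-1,1)],float)]
    r=minimize(lambda p:-iou(c,reg,b,[p[0],p[1],p[2]/50]),[p0[0],p0[1],p0[2]*50],method="Nelder-Mead",options=dict(initial_simplex=np.array([p0[0],p0[1],p0[2]*50])+np.array([[0,0,0],[8,0,0],[0,8,0],[0,0,8]])))
    return r.x*[1,1,1/50],-r.fun,unproj(c,ce[k],z)[:2],int(reg.sum())
E
python3 - <<'E'
from bright import *
import pickle
C,T=pickle.load(open("t.pkl","rb"))
for n,reg0 in(("top",T["top","gauge"][0][2]),("side",T["side","gauge"][0][2])):
    c=C[n]; reg=reg0.astype(float); p0=unproj(c,np.argwhere(reg0).mean(0)[::-1],20)
    f=lambda p:-iou(c,reg,[box(-55,55,-100,100,0,16),box(p[3],p[4],-99,99,0,58)],p)
    r=differential_evolution(f,[(p0[0]-40,p0[0]+40),(p0[1]-40,p0[1]+40),(-.6,.2),(-50,-10),(0,50)],seed=1,maxiter=60,popsize=8)
    print(n,"gauge",np.round(r.x,3),r.fun)
yaw=-.2
W={"top":{"wide":(217,160,24,16),"mid":(240,168,21,14),"thick":(335,186,20,18),"thin":(358,183,20,13)},
   "side":{"wide":(208,272,32,27),"mid":(235,256,28,22)}}
for n in W:
  for t,w in W[n].items():
    z,h=(60,(7,25)) if t in("wide","mid") else (94,(7 if t=="thick" else 4.5,22))
    c=C[n]; q=unproj(c,(w[0]+w[2]/2,w[1]+w[3]/2),z)
    for thr in(130,150,165): print(n,t,thr,[np.round(v,3) for v in quad(c,w,z,thr,h,(q[0],q[1],-.2 if z==60 else .2))])
E
```

```text
top gauge [ 5.70815e+02  1.41769e+02 -1.61000e-01 -3.25970e+01  1.33940e+01] -0.9215164802909956
side gauge [ 5.71875e+02  1.40775e+02 -1.65000e-01 -3.44710e+01  1.51300e+00] -0.9179632908198936
top wide 130 [array([ 5.50357e+02,  2.07683e+02, -1.24000e-01]), np.float64(0.885), array([549.724, 206.814]), np.int64(94)]
top wide 150 [array([ 5.49987e+02,  2.09124e+02, -1.46000e-01]), np.float64(0.769), array([549.497, 207.25 ]), np.int64(76)]
top wide 165 [array([ 5.50761e+02,  2.07947e+02, -1.74000e-01]), np.float64(0.66), array([549.692, 206.823]), np.int64(65)]
top mid 130 [array([ 5.38688e+02,  1.47060e+02, -1.63000e-01]), np.float64(0.885), array([537.748, 146.163]), np.int64(94)]
top mid 150 [array([ 5.38538e+02,  1.47517e+02, -1.27000e-01]), np.float64(0.78), array([537.516, 146.894]), np.int64(78)]
top mid 165 [array([ 5.38542e+02,  1.46023e+02, -1.81000e-01]), np.float64(0.631), array([537.634, 145.523]), np.int64(63)]
top thick 130 [array([ 4.89149e+02, -1.13489e+02,  3.05000e-01]), np.float64(0.894), array([ 488.413, -114.21 ]), np.int64(98)]
top thick 150 [array([ 4.88876e+
[... 662 characters left out ...]
e-01]), np.float64(0.922), array([549.687, 209.608]), np.int64(172)]
side wide 150 [array([ 5.50609e+02,  2.08253e+02, -1.58000e-01]), np.float64(0.885), array([549.923, 209.311]), np.int64(153)]
side wide 165 [array([ 5.49935e+02,  2.08080e+02, -1.24000e-01]), np.float64(0.813), array([549.642, 209.678]), np.int64(138)]
side mid 130 [array([ 5.38376e+02,  1.47605e+02, -1.70000e-01]), np.float64(0.915), array([537.913, 149.069]), np.int64(150)]
side mid 150 [array([ 5.38951e+02,  1.47066e+02, -1.60000e-01]), np.float64(0.887), array([538.189, 148.809]), np.int64(134)]
side mid 165 [array([ 5.38357e+02,  1.48194e+02, -1.63000e-01]), np.float64(0.808), array([537.866, 149.412]), np.int64(119)]
```

```bash
cat > plan.py <<'E'
import sys,numpy as np
from scipy.spatial.transform import Rotation as Ro
from cell import monitor
def st():
    s=monitor.read_state(); R=Ro.from_euler("xyz",s["eef_rot"]).as_matrix(); return s,R
def plan(x,y,z,yaw):
    s,R=st(); d=R.T@(np.array([x,y,z])-s["eef_pos"]); y0=np.arctan2(R[1,0],R[0,0])
    print("t",round(s["clock"],2),"pos",np.round(s["eef_pos"],1),"yaw",round(y0,3),"gap",round(s["finger_gap"],1),"F",np.round(s["wrist_force"],2),"->",np.round(d,1),"turn",round(-np.degrees(yaw-y0),1))
if __name__=="__main__": plan(*map(float,sys.argv[1:5]))
E
python3 plan.py 488.2 -114.2 140 1.883
```

```text
t 1.5 pos [ 244.5 -492.6  224.5] yaw 0.461 gap 93.9 F [ 0.28  0.1  -0.09] -> [ 386.5 -230.6   84.4] turn -81.5
```

Call:
arm_command(
  steps=[
    [1,386.5,-230.6,40,-81.5],
    [1,386.5,-230.6,40,-81.5],
    [1,386.5,-230.6,40,-81.5],
    [1,386.5,-230.6,40,-81.5],
    [1,386.5,-230.6,40,-81.5],
    [1,386.5,-230.6,40,-81.5],
    [1,386.5,-230.6,40,-81.5],
    [1,386.5,-230.6,84.5,-81.5],
    [1,386.5,-230.6,84.5,-81.5],
    [1,386.5,-230.6,84.5,-81.5],
    [1,386.5,-230.6,84.5,-81.5],
  ],
)

```text
clock: 2.88
eef_pos: [488.5, -115.3, 141.6]
eef_rot: [3.14, 0.001, 1.88]
wrist_force: [-0.5, -0.4, -0.2]
finger_gap: 94.5
finger_force: 0.0
```

```bash
python3 plan.py 488.2 -114.2 72 1.883
```

```text
t 2.88 pos [ 488.5 -115.3  141.6] yaw 1.88 gap 94.5 F [-0.47 -0.37 -0.16] -> [ 1.2 -0.1 69.6] turn -0.2
```

Call:
arm_command(
  steps=[
    [1,1,0,35,0],
    [1,1,0,69.5,0],
    [1,1,0,69.5,0],
    [0.4,1,0,69.5,0],
    [0,1,0,69.5,0],
    [0,1,0,69.5,0],
    [0,1,0,69.5,0],
    [0,1,0,69.5,0],
    [0,1,0,69.5,0],
    [0,1,0,69.5,0],
  ],
  force=30,
)

```text
clock: 4.12
eef_pos: [487.9, -113.3, 70.4]
eef_rot: [-3.142, -0.0, 1.883]
wrist_force: [-0.1, 0.2, 0.5]
finger_gap: 27.5
finger_force: 0.0
```

```bash
python3 plan.py 488.2 -114.2 72 1.883
```

```text
t 4.12 pos [ 487.9 -113.3   70.4] yaw 1.883 gap 27.5 F [-0.12  0.15  0.5 ] -> [-1.   0.  -1.6] turn 0.0
```

Call:
arm_command(
  steps=[
    [0,0,0,0,0],
    [0,0,0,0,0],
    [0,0,0,0,0],
    [0,0,0,0,0],
  ],
  force=30,
)

```text
clock: 4.62
eef_pos: [487.9, -113.3, 70.4]
eef_rot: [-3.142, -0.0, 1.883]
wrist_force: [0.3, 1.2, -1.0]
finger_gap: 13.7
finger_force: 30.0
```

Call:
arm_command(
  steps=[
    [0,0,0,-30,0],
    [0,0,0,-80,0],
    [0,0,0,-130,0],
    [0,0,0,-130,0],
    [0,0,0,-130,0],
  ],
)

```text
clock: 5.25
eef_pos: [487.4, -113.1, 199.3]
eef_rot: [-3.14, -0.001, 1.883]
wrist_force: [-0.1, -0.0, -2.2]
finger_gap: 13.4
finger_force: 30.0
```

```bash
python3 plan.py 564.7 205.7 200 1.408
```

```text
t 5.25 pos [ 487.4 -113.1  199.3] yaw 1.883 gap 13.4 F [-0.14 -0.02 -2.16] -> [279.6 171.6  -0.7] turn 27.2
```

Call:
arm_command(
  steps=[
    [0,279.6,171.6,0,27.2],
    [0,279.6,171.6,0,27.2],
    [0,279.6,171.6,0,27.2],
    [0,279.6,171.6,0,27.2],
    [0,279.6,171.6,0,27.2],
    [0,279.6,171.6,0,27.2],
    [0,279.6,171.6,0,27.2],
    [0,279.6,171.6,50,27.2],
    [0,279.6,171.6,60,27.2],
    [0,279.6,171.6,60,27.2],
    [0,279.6,171.6,60,27.2],
  ],
)

```text
clock: 6.62
eef_pos: [565.9, 205.4, 142.1]
eef_rot: [3.14, -0.001, 1.408]
wrist_force: [-0.1, -1.1, -0.7]
finger_gap: 13.7
finger_force: 30.0
```

Run:
```python
from plan import plan
plan(564.7,205.7,140,1.408)
from fit import *
from cell import imaging
C={n:imaging.camera(n) for n in("top","side")}
a=C["top"]["img"][130:190,205:295,::-1]; b=C["side"]["img"][225:325,170:290,::-1]
a=cv2.resize(a,(396,264),interpolation=cv2.INTER_CUBIC); b=cv2.resize(b,(396,330),interpolation=cv2.INTER_CUBIC)
o=np.zeros((330,796,3),np.uint8); o[:264,:396]=a; o[:,400:]=b; cv2.imwrite("pics/hov1.png",o)
```

```text
t 6.62 pos [565.9 205.4 142.1] yaw 1.408 gap 13.7 F [-0.14 -1.07 -0.72] -> [ 0.1 -1.3  2.1] turn 0.0
```

View pics/hov1.png

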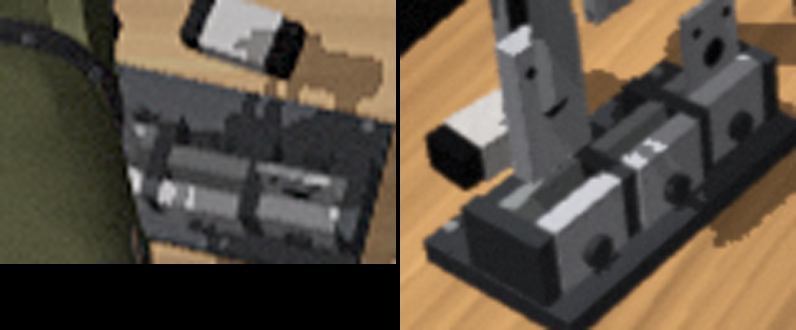

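Call:
arm_command(
  steps=[
    [0,0,-1,8,0],
    [0,0,-1,16,0],
    [0,0,-1,16,0],
    [0,0,-1,16,0],
  ],
)

```text
clock: 7.22
eef_pos: [564.3, 205.7, 124.5]
eef_rot: [-3.142, -0.0, 1.409]
wrist_force: [-0.5, 0.3, -1.0]
finger_gap: 14.3
finger_force: 30.0
```

```bash
python3 plan.py 564.7 205.7 122 1.408
```

```text
t 7.22 pos [564.3 205.7 124.5] yaw 1.409 gap 14.3 F [-0.46  0.33 -1.05] -> [0.  0.4 2.5] turn 0.0
```

Call:
arm_command(
  steps=[
    [0,0,0.3,3,0],
    [0,0,0.3,4,0],
    [0,0,0.3,5,0],
    [0,0,0.3,5,0],
  ],
)

```text
clock: 7.72
eef_pos: [564.6, 205.7, 119.4]
eef_rot: [-3.142, -0.0, 1.408]
wrist_force: [-0.8, 1.0, -1.3]
finger_gap: 13.8
finger_force: 30.0
```

Call:
arm_command(
  steps=[
    [0,0,0,1,0],
    [0,0,0,2,0],
    [0,0,0,2,0],
    [0,0,0,2,0],
  ],
)

```text
clock: 8.22
eef_pos: [564.5, 205.7, 117.5]
eef_rot: [-3.142, -0.0, 1.408]
wrist_force: [-0.3, -0.1, -1.5]
finger_gap: 13.8
finger_force: 30.0
```

Call:
arm_command(
  steps=[
    [0,0,0,1.5,0],
    [0,0,0,3,0],
    [0,0,0,4,0],
    [0,0,0,4,0],
    [0,0,0,4,0],
  ],
)

```text
clock: 8.85
eef_pos: [564.6, 205.7, 113.5]
eef_rot: [-3.142, 0.0, 1.409]
wrist_force: [0.6, 0.9, -1.7]
finger_gap: 13.7
finger_force: 30.0
```

Call:
arm_command(
  steps=[
    [0,0,0,1,0],
    [0,0,0,2,0],
    [0,0,0,3,0],
    [0,0,0,3,0],
    [0,0,0,3,0],
  ],
)

```text
clock: 9.48
eef_pos: [564.6, 205.7, 110.5]
eef_rot: [-3.142, -0.0, 1.409]
wrist_force: [0.8, -0.7, -1.5]
finger_gap: 14.0
finger_force: 30.0
```

Call:
arm_command(
  steps=[
    [0,0,0,0.5,0],
    [0,0,0,1,0],
    [0,0,0,1.5,0],
    [0,0,0,2,0],
    [0,0,0,2,0],
    [0,0,0,2,0],
  ],
)

```text
clock: 10.22
eef_pos: [564.5, 205.7, 108.4]
eef_rot: [-3.142, -0.0, 1.408]
wrist_force: [0.1, -0.4, -1.8]
finger_gap: 13.6
finger_force: 30.0
```

Call:
arm_command(
  steps=[
    [0,0,0,0.5,0],
    [0,0,0,1,0],
    [0,0,0,1.5,0],
    [0,0,0,2,0],
    [0,0,0,2,0],
    [0,0,0,2,0],
  ],
)

```text
clock: 10.98
eef_pos: [564.6, 205.7, 106.7]
eef_rot: [3.141, -0.0, 1.409]
wrist_force: [-2.3, -0.6, 3.8]
finger_gap: 13.8
finger_force: 30.0
```

Call:
arm_command(
  steps=[
    [0,0,-0.3,0,0],
    [0,0,-0.6,0,0],
    [0,0,-0.8,0,0],
    [0,0,-0.8,0,0],
  ],
)

```text
clock: 11.48
eef_pos: [564.4, 205.7, 106.7]
eef_rot: [3.14, -0.0, 1.408]
wrist_force: [4.8, -1.1, 4.4]
finger_gap: 13.7
finger_force: 30.0
```

Call:
arm_command(
  steps=[
    [0,0,0.3,0.2,0],
    [0,0,0.3,0.4,0],
    [0,0,0.3,0.4,0],
  ],
)

```text
clock: 11.85
eef_pos: [564.5, 205.7, 106.7]
eef_rot: [3.14, -0.0, 1.408]
wrist_force: [2.2, -1.2, 7.4]
finger_gap: 13.5
finger_force: 30.0
```

Call:
arm_command(
  steps=[
    [0,0,0.2,0.2,0],
    [0,0,0.2,0.2,0],
    [0,0,0.2,0.2,0],
    [0,0,0.2,0.2,0],
    [0,0,0.2,0.2,0],
    [0,0,0.2,0.2,0],
    [0,0,0.2,0.2,0],
    [0,0,0.2,0.2,0],
    [0,0,0.2,0.2,0],
    [0,0,0.2,0.2,0],
    [0,0,0.2,0.2,0],
  ],
)

```text
clock: 13.22
eef_pos: [564.5, 205.7, 106.5]
eef_rot: [3.141, -0.0, 1.408]
wrist_force: [0.6, -0.6, 8.8]
finger_gap: 14.0
finger_force: 30.0
```

Call:
arm_command(
  steps=[
    [0.15,0,0,0,0],
    [0.3,0,0,0,0],
    [0.5,0,0,0,0],
    [0.5,0,0,0,0],
    [0.5,0,0,0,0],
    [0.5,0,0,0,0],
    [0.7,0,0,-60,0],
    [1,0,0,-120,0],
    [1,0,0,-120,0],
    [1,0,0,-120,0],
  ],
)

```text
clock: 14.48
eef_pos: [564.0, 205.6, 225.1]
eef_rot: [-3.141, 0.0, 1.409]
wrist_force: [-0.0, -0.8, -1.0]
finger_gap: 83.6
finger_force: 0.0
```

```bash
python3 plan.py 508.8 -173.2 140 1.883
```

```text
t 14.47 pos [564.  205.6 225.1] yaw 1.409 gap 83.6 F [-0.   -0.77 -0.98] -> [-382.7    6.8   85.2] turn -27.2
```

Call:
arm_command(
  steps=[
    [1,-382.5,7,0,-27.2],
    [1,-382.5,7,0,-27.2],
    [1,-382.5,7,0,-27.2],
    [1,-382.5,7,0,-27.2],
    [1,-382.5,7,0,-27.2],
    [1,-382.5,7,0,-27.2],
    [1,-382.5,7,0,-27.2],
    [1,-382.5,7,0,-27.2],
    [1,-382.5,7,60,-27.2],
    [1,-382.5,7,85,-27.2],
    [1,-382.5,7,85,-27.2],
    [1,-382.5,7,85,-27.2],
  ],
)

```text
clock: 15.98
eef_pos: [510.1, -172.2, 142.0]
eef_rot: [3.14, 0.001, 1.884]
wrist_force: [-1.0, 0.3, 0.0]
finger_gap: 94.1
finger_force: 0.0
```

Run:
```python
from plan import plan
from bright import *
from cell import imaging
C={n:imaging.camera(n) for n in("top","side")}
plan(508.8,-173.2,70.5,1.883)
a=C["top"]["img"][130:190,205:295,::-1]; b=C["side"]["img"][225:325,170:290,::-1]
a=cv2.resize(a,(396,264),interpolation=cv2.INTER_CUBIC); b=cv2.resize(b,(396,330),interpolation=cv2.INTER_CUBIC)
o=np.zeros((330,796,3),np.uint8); o[:264,:396]=a; o[:,400:]=b; cv2.imwrite("pics/rel1.png",o)
```

```text
t 16.07 pos [ 510.  -172.6  142.2] yaw 1.884 gap 94.0 F [-0.62  0.47  0.25] -> [-0.1 -1.5 71.7] turn 0.0
```

View pics/rel1.png

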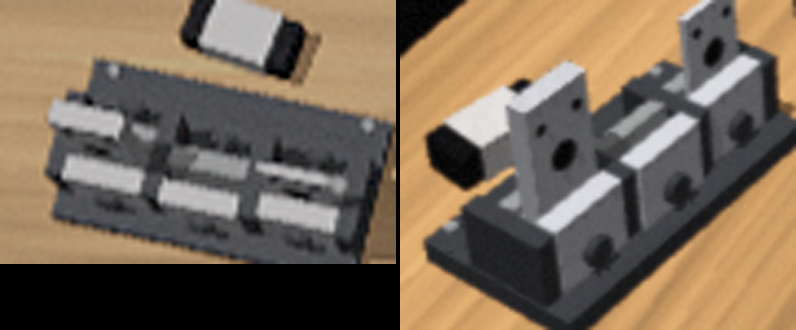

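The thick plate stands upright in the wide slot, at about (550,140) in the right half of the composite. Now the thin plate.

Call:
arm_command(
  steps=[
    [1,0,-1,40,0],
    [1,0,-1,70,0],
    [0.7,0,-1,70,0],
    [0,0,-1,70,0],
    [0,0,-1,70,0],
    [0,0,-1,70,0],
    [0,0,-1,70,0],
    [0,0,-1,70,0],
    [0,0,-1,70,0],
    [0,0,-1,70,0],
    [0,0,-1,70,0],
    [0,0,-1,70,0],
    [0,0,-1,70,0],
    [0,0,-1,70,0],
  ],
  force=30,
)

```text
clock: 17.82
eef_pos: [508.4, -173.2, 70.8]
eef_rot: [-3.142, -0.0, 1.883]
wrist_force: [1.2, -0.5, -0.2]
finger_gap: 8.6
finger_force: 30.0
```

Call:
arm_command(
  steps=[
    [0,0,0,-30,0],
    [0,0,0,-80,0],
    [0,0,0,-130,0],
    [0,0,0,-130,0],
    [0,0,0,-130,0],
  ],
)

```text
clock: 18.45
eef_pos: [508.0, -173.1, 199.9]
eef_rot: [-3.141, -0.001, 1.883]
wrist_force: [0.4, -0.3, -1.3]
finger_gap: 8.9
finger_force: 30.0
```

```bash
python3 plan.py 551.5 145.5 200 1.408
```

```text
t 18.45 pos [ 508.  -173.1  199.9] yaw 1.883 gap 8.9 F [ 0.36 -0.27 -1.34] -> [289.8 139.3   0. ] turn 27.2
```

Call:
arm_command(
  steps=[
    [0,289.8,139.3,0,27.2],
    [0,289.8,139.3,0,27.2],
    [0,289.8,139.3,0,27.2],
    [0,289.8,139.3,0,27.2],
    [0,289.8,139.3,0,27.2],
    [0,289.8,139.3,0,27.2],
    [0,289.8,139.3,0,27.2],
    [0,289.8,139.3,0,27.2],
    [0,289.8,139.3,45,27.2],
    [0,289.8,139.3,72,27.2],
    [0,289.8,139.3,72,27.2],
    [0,289.8,139.3,72,27.2],
    [0,289.8,139.3,72,27.2],
  ],
)

```text
clock: 20.08
eef_pos: [552.5, 145.2, 130.3]
eef_rot: [3.14, -0.001, 1.408]
wrist_force: [0.2, -1.1, -1.1]
finger_gap: 9.0
finger_force: 30.0
```

```bash
python3 plan.py 551.5 145.5 120.8 1.408
```

```text
t 20.07 pos [552.5 145.2 130.3] yaw 1.408 gap 9.0 F [ 0.2  -1.13 -1.08] -> [ 0.2 -1.   9.5] turn 0.0
```

Call:
arm_command(
  steps=[
    [0,0,-0.5,4,0],
    [0,0,-0.5,6,0],
    [0,0,-0.5,6,0],
    [0,0,-0.5,6,0],
  ],
)

```text
clock: 20.58
eef_pos: [551.4, 145.5, 122.9]
eef_rot: [3.142, -0.0, 1.409]
wrist_force: [0.3, 0.3, -1.0]
finger_gap: 8.7
finger_force: 30.0
```

Bottom edge is at about 62. Feeling for the mouth.

Call:
arm_command(
  steps=[
    [0,0,0,1,0],
    [0,0,0,2,0],
    [0,0,0,3,0],
    [0,0,0,3,0],
    [0,0,0,3,0],
  ],
)

```text
clock: 21.2
eef_pos: [551.4, 145.5, 119.9]
eef_rot: [3.142, 0.0, 1.409]
wrist_force: [0.6, -0.8, -0.4]
finger_gap: 8.9
finger_force: 30.0
```

Call:
arm_command(
  steps=[
    [0,0,0,1,0],
    [0,0,0,2,0],
    [0,0,0,2,0],
    [0,0,0,2,0],
  ],
)

```text
clock: 21.7
eef_pos: [551.4, 145.5, 117.9]
eef_rot: [3.142, -0.0, 1.409]
wrist_force: [0.2, -0.1, -1.0]
finger_gap: 8.9
finger_force: 30.0
```

In the mouth: bottom is at 57 with no contact force.

Call:
arm_command(
  steps=[
    [0,0,0,1,0],
    [0,0,0,2,0],
    [0,0,0,3,0],
    [0,0,0,3,0],
    [0,0,0,3,0],
  ],
)

```text
clock: 22.32
eef_pos: [551.4, 145.5, 114.9]
eef_rot: [3.142, 0.0, 1.409]
wrist_force: [0.3, 0.2, -1.1]
finger_gap: 8.8
finger_force: 30.0
```

Call:
arm_command(
  steps=[
    [0,0,0,1,0],
    [0,0,0,2,0],
    [0,0,0,3,0],
    [0,0,0,3,0],
    [0,0,0,3,0],
  ],
)

```text
clock: 22.95
eef_pos: [551.2, 145.5, 111.7]
eef_rot: [-3.141, 0.0, 1.409]
wrist_force: [-2.7, 1.3, 0.6]
finger_gap: 8.8
finger_force: 30.0
```

Call:
arm_command(
  steps=[
    [0,0,-0.4,0,0],
    [0,0,-0.7,0,0],
    [0,0,-0.7,0.5,0],
    [0,0,-0.7,1,0],
    [0,0,-0.7,1,0],
  ],
)

```text
clock: 23.58
eef_pos: [550.8, 145.5, 110.8]
eef_rot: [3.141, -0.0, 1.408]
wrist_force: [-1.1, 0.4, -1.4]
finger_gap: 8.6
finger_force: 30.0
```

Call:
arm_command(
  steps=[
    [0,0,-0.3,0.5,0],
    [0,0,-0.3,1,0],
    [0,0,-0.3,1.5,0],
    [0,0,-0.3,2,0],
    [0,0,-0.3,2,0],
  ],
)

```text
clock: 24.2
eef_pos: [550.4, 145.6, 108.8]
eef_rot: [-3.142, 0.0, 1.409]
wrist_force: [0.2, -0.3, -0.9]
finger_gap: 9.0
finger_force: 30.0
```

Call:
arm_command(
  steps=[
    [0,0,0,0.5,0],
    [0,0,0,1,0],
    [0,0,0,1.5,0],
    [0,0,0,2,0],
    [0,0,0,2,0],
  ],
)

```text
clock: 24.82
eef_pos: [550.4, 145.7, 106.9]
eef_rot: [-3.141, -0.0, 1.409]
wrist_force: [-1.6, 0.5, 2.3]
finger_gap: 8.8
finger_force: 30.0
```

Call:
arm_command(
  steps=[
    [0,0,-0.3,0,0],
    [0,0,-0.6,0,0],
    [0,0,-0.6,0.3,0],
    [0,0,-0.6,0.6,0],
    [0,0,-0.6,0.6,0],
  ],
)

```text
clock: 25.45
eef_pos: [550.2, 145.7, 106.8]
eef_rot: [3.14, -0.0, 1.408]
wrist_force: [2.0, -0.8, 4.5]
finger_gap: 9.2
finger_force: 30.0
```

Call:
arm_command(
  steps=[
    [0,0,0.2,0.3,0],
    [0,0,0.2,0.5,0],
    [0,0,0.2,0.5,0],
    [0,0,0.2,0.5,0],
  ],
)

```text
clock: 25.95
eef_pos: [550.2, 145.8, 106.4]
eef_rot: [3.141, -0.0, 1.409]
wrist_force: [0.2, -0.2, 7.4]
finger_gap: 8.6
finger_force: 30.0
```

Call:
arm_command(
  steps=[
    [0,0,0,0.3,0],
    [0,0,0,0.3,0],
    [0,0,0,0.3,0],
    [0,0,0,0.3,0],
    [0,0,0,0.3,0],
    [0,0,0,0.3,0],
    [0,0,0,0.3,0],
    [0,0,0,0.3,0],
    [0,0,0,0.3,0],
    [0,0,0,0.3,0],
    [0,0,0,0.3,0],
  ],
)

```text
clock: 27.32
eef_pos: [550.3, 145.8, 106.3]
eef_rot: [3.141, -0.0, 1.409]
wrist_force: [-1.3, -0.1, 9.9]
finger_gap: 8.8
finger_force: 30.0
```

Call:
arm_command(
  steps=[
    [0.15,0,0,0,0],
    [0.3,0,0,0,0],
    [0.5,0,0,0,0],
    [0.5,0,0,0,0],
    [0.5,0,0,0,0],
    [0.5,0,0,0,0],
    [0.6,0,0,-60,0],
    [0.6,0,0,-120,0],
    [0.6,0,0,-120,0],
    [0.6,-200,0,-120,0],
    [0.6,-200,0,-120,0],
    [0.6,-200,0,-120,0],
    [0.6,-200,0,-120,0],
    [0.6,-200,0,-120,0],
    [0.6,-200,0,-120,0],
  ],
)

```text
clock: 29.2
eef_pos: [517.9, -50.5, 225.1]
eef_rot: [-3.141, -0.0, 1.41]
wrist_force: [0.1, 0.3, -0.5]
finger_gap: 56.2
finger_force: 0.0
```

Run:
```python
from fit import *
from cell import imaging
C={n:imaging.camera(n) for n in("top","side")}
a=C["top"]["img"][120:220,205:335,::-1]; b=C["side"]["img"][225:325,170:290,::-1]
a=cv2.resize(a,(396,305),interpolation=cv2.INTER_CUBIC); b=cv2.resize(b,(396,330),interpolation=cv2.INTER_CUBIC)
o=np.zeros((330,796,3),np.uint8); o[:305,:396]=a; o[:,400:]=b; cv2.imwrite("pics/end.png",o)
```

```text
(no output)
```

View pics/end.png

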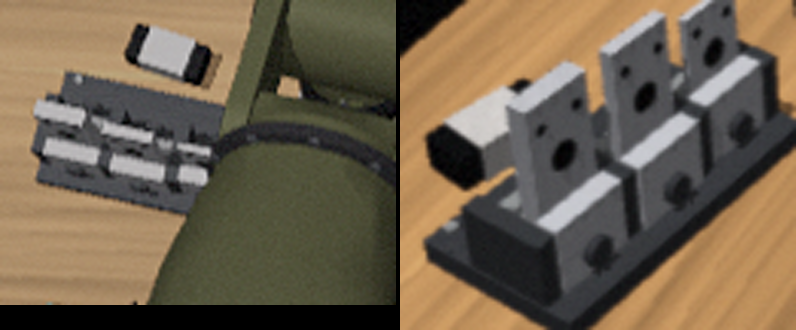

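The right half shows the thick plate at (550,140), the thin at (640,85) and the shim at (710,45). All three stand upright in their slots, and the battery hasn't moved.

```bash
python3 -c "
from cell import job; print(job.sign_off())"
```

```text
the job is handed in; nothing more can be done
None
```

The thick plate is in the widest slot and the thin plate in the middle one, each pressed home at about 10–11 N for over a second and left standing upright; the shim and battery look undisturbed in the final pictures, which did not cover the other bench items, and the job was handed in at about 29 s.

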